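# Change the grater box from grating to slicing

### The arm

A 7-joint arm with a two-finger parallel gripper is mounted at the origin on a cart in front of the work surface, level with it; the furniture and walls round the work are solid. World frame = base frame: x ahead of the robot, y to its left, z up, the work surface at z = 0. Lengths are in m, angles in rad, forces in N, time in s.
With the tool pointing down it reaches from about 0.35 to 0.9 m from the base axis. Payload 19.9 kg.
Tool frame: the origin (TCP) lies between the finger pads; the fingertips stand 19 mm ahead of it and the grasp point (between the pads) is the TCP; z points along the fingers, y is the direction in which the jaws open and shut (so a half turn about z gives the same grasp; the last joint's range is limited). The gripper opens to 94 mm and grips with 3 to 60 N. Pads are 16 mm wide; open, the fingers measure 119 mm over their backs; the gripper's body (75 mm by 177 mm) begins 78 mm behind the grasp point.
Start: joints at [1.208, 0.417, -0.01, 1.614, 0.005, 1.111, -0.053], TCP at [0.198, -0.593, 0.224] pointing down, gripper open.
Joint ranges: [-2.81, 2.81], [-0.39, 2.02], [-1.27, 1.25], [0.06, 2.57], [-1.19, 4.33], [0.19, 2], [-2.82, 2.82]. Speed limits (rad/s): [1.89, 1.89, 2.39, 2.39, 3.01, 3.01, 3.01].

### API

Orientations are given as a 3x3 rotation matrix whose columns are the frame's x, y, z axes.
In Python, from rig import robot gives the robot as it stands. Calls block until the motion is done:
- robot.move_ptp(position, orientation): joint-space move of the TCP to a pose.
- robot.move_linear(position, velocity=0.15, frame=None, threshold=None): straight line of the TCP; frame=None keeps the orientation; velocity is the mean speed in m/s. With threshold (N) it stops when the force on the tool has changed by that much, and returns True; else False.
- robot.goto_joints(angles): joint-space move.
- robot.gripper_to(opening): finger opening in m; the grip force is fixed at half the most; returns when the fingers have stopped.
- robot.pause(seconds).
- robot.ik(position, orientation): joint angles nearest the present ones, or None.
- robot.get_state(): the state.
- robot.grab_frame(name): name is "scene" or "top" or "wrist"; returns the picture (420x560x3 uint8, red, green, blue); there is no depth.
- robot.camera_info(name): a dict with "fx", "fy", "cx", "cy" (pixels), "rvec" (rotation vector, rad) and "tvec" (3), from world to camera coordinates, as OpenCV has them. Camera axes: x right, y down, z forward; pixel columns grow to the right and rows downward; lengths in m; the calibration is good to about 2 mm. A picture is of the moment at which its call begins: read the wrist's pose just before it. camera_info takes no time and is no camera call; for the wrist camera it gives the pose at the moment of the call.
A pose or a line that the arm cannot do raises robot.PlanningError and nothing moves.
- robot.sign_off(): hands the job in, once; it reports no verdict.
The state is a dict: "time": time; "qpos": joint angles; "joint_vel": joint speeds; "effort": joint torques, N m; "ee_pos": TCP position; "tool_rot": TCP orientation; "force": force on the tool from outside, world axes, zero at the start; "moment": the same for the moment, N m; "opening": finger opening in m.
Only numpy, scipy, OpenCV 4.12 (cv2) and the standard library are available. Lean on these libraries where they do the work, as an engineer would, in place of code of your own. Each camera call takes 0.05 s, during which the arm holds its last target. There are 200 camera calls.

### The job

Please change the grater box over from grating to slicing. Press the red catch so the grating plate (green grip) springs loose, slide it out and lay it flat on the drying mat, grip up, without dropping it; then slide the slicing plate (orange grip) all the way into the rails until the catch clicks up behind it. Leave the other things on the worktop where they are.

Things in the scene. Friction and masses are not known exactly. Their poses are not given: they have to be found in the camera images.
- grater_box: Grater box fixed by suction feet: clear bin, grey frame 190 (x) x 105 (y) x 68 mm high, plus 18 mm spring housing at +x. Origin: centre of underside, z up. Plates slide in along +x through the mouth at x = -95, out along -x, on two ledges 55 mm up (28 to 43 mm off the middle). From x = 0 to 85, undercut lips (inner edges 75 mm apart, tops 68 mm up) hold the plate's bevelled edges with 1.5 mm play.
- rail_mouth (a point): Middle of the mouth at ledge height (box x = -95, y = 0, z = 55 mm), axes as the box. From here to x = 0 the plate is free above; low guides 5 mm above the ledges, 87 mm apart (flared to 95 at the mouth), centre it. The lips' first 12 mm are flared too.
- plate_home (a point): Where a fitted plate's origin lies (box x = 23, y = 0, z = 55 mm), axes as the box; its rear edge (box x = -37) then rests on the raised catch. End stop 2 mm further in. Over the last 14 mm a sprung ejector pushes the plate back (2.4 N at first, 4.5 N at home). Press the catch and it shoves the plate 14 to 18 mm out, where it stays, rear lifted 3 mm by the catch below.
- catch (a joint): Red sprung catch in the mouth: 0 = up, 0.007 m = fully down (1.2 N to start, 3.3 N fully down, up to 2 N more when it holds a plate). Its tongue (box x = -43 to -37, 28 mm wide, ramp on the mouth side) stands 4.5 mm above the ledges when up and blocks a fitted plate; 5 mm of travel frees it. A plate sliding in pushes it down by the ramp; it springs up behind the plate.
- catch_pad (a point): Centre of the top of the catch's ribbed red press pad, 26 (x) by 38 mm (y), at box x = -75, y = 0, 54 mm above the worktop when up; moves straight down. In a well 44 mm wide, open towards the mouth; 38 mm before the rear edge of a fitted plate, clear of the 18 mm or less that the plate springs out.
- grating_plate: Grating plate, green grip rib: 120 (x) by 84 (y) by 7 mm, off-white frame with bevelled long edges, steel field of round teeth; fitted in the box at the start. Origin: centre of its underside; +x is the leading end (goes in first), z up. Rib 40 (x) by 12 mm (y), from 7 to 35 mm above the underside, centred at plate x = -36, y = 0. 60 to 130 g.
- slicing_plate: Slicing plate with an orange grip rib, same frame, size, axes and rib as the grating plate, with one slanting blade in a smooth steel field; lies flat on the worktop at the start, rib up. Also 60 to 130 g.
- grating_plate_rib (a point): Middle of the green rib's gripping faces, plate x = -36 mm, y = 0, 22 mm above the underside; axes as the plate. Grip it across its 12 mm thickness (along y).
- slicing_plate_rib (a point): The same point on the orange rib.
- drying_mat: Flat grey ribbed drying mat fixed on the worktop, 190 (x) by 150 (y) by 4 mm. Origin: centre of its underside; its top is 4 mm above.
- pill_bottle: White vitamin bottle, 35 mm across, 70 mm high; bystander, leave alone. Origin: centre of its underside.
- tub: Food tub with blue lid, 105 by 116 by 52 mm; bystander, leave alone. Origin: under its middle.
- shaker: Salt shaker, 44 mm across, 90 mm high; bystander, leave alone. Origin: centre of its underside.
- scoop: Steel coffee scoop, 129 mm long, 28 mm high; bystander, leave alone. Origin: under its middle.
- scissors: Scissors with red handles, 199 mm long, 9 mm high; bystander, leave alone. Origin: under its middle.
- spoon: Teaspoon, 130 mm long, 11 mm high; bystander, leave alone. Origin: under its middle.

How it is judged:
By the outcome, as a careful person would: the job done as asked, in the order asked, and still so for the second after the job is handed in, with the robot touching nothing.
It also fails if it takes over 72 s, if anything falls off the work surface, if the arm or the gripper's body presses on something with over 40 N, if the wrist force passes 120 N, or if a joint passes its speed limit or range.

## Working session

There is one attempt and no reset: what is moved stays moved. The work goes in short steps, each a Python script; the robot and the scene stay as the last script left them, time stands still between calls to the robot, and variables do not carry over. Pictures are saved under pics/ and viewed, about 8 in all and at most 12, crops included, and the job is handed in when it is done.

```bash
mkdir -p pics; python3 - <<'E'
from rig import robot
import cv2,numpy as np
for n in ["scene","top"]:
    im=robot.grab_frame(n); cv2.imwrite(f"pics/{n}0.png",im[:,:,::-1]); print(n,robot.camera_info(n))
print(robot.get_state())
E
ls
```

```text
scene {'fx': 396.6220731243355, 'fy': 396.6220731243355, 'cx': 282.11484113107383, 'cy': 213.86915654437155, 'rvec': array([ 1.20104911, -1.9547396 ,  1.23612359]), 'tvec': array([0.19791129, 0.30323122, 0.66035824])}
top {'fx': 423.61806157475894, 'fy': 423.61806157475894, 'cx': 277.81995589891443, 'cy': 208.03062125331928, 'rvec': array([ 2.13655928, -2.16199698,  0.11176345]), 'tvec': array([-0.02367927,  0.53986742,  1.21347457])}
{'time': 0.1, 'qpos': array([ 1.20751272,  0.41791171, -0.01030201,  1.61409228,  0.00471738,
        1.11070336, -0.05297222]), 'joint_vel': array([ 0.00026804, -0.00048505,  0.00163205, -0.0017432 , -0.00112652,
        0.00031431, -0.0001171 ]), 'effort': array([ 2.27828292e-03, -8.52586198e+01,  6.40571527e-01, -4.26694787e+01,
       -4.88844537e-02,  1.63800427e-02,  1.04877151e-04]), 'ee_pos': array([ 0.19754965, -0.59263018,  0.22389857]), 'tool_rot': array([[ 9.48659382e-01,  3.16299200e-01, -4.39751553e-04],
       [ 3.16299490e-01, -9.48658861e-01,  9.99027905e-04],
       [-1.01182480e-04, -1.08683039e-03, -9.99999404e-01]]), 'force': array([ 0.73049436, -0.49861581,  0.59688223]), 'moment': array([ 0.01986217, -0.00992247, -0.00067363]), 'opening': 0.0941289849450187}
pics
```

View pics/top0.png

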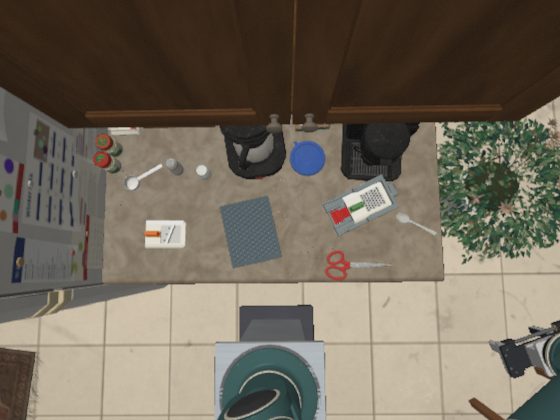

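View pics/scene0.png

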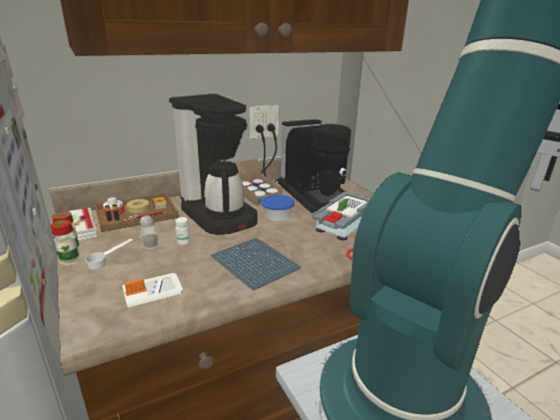

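Top view: box at (360,205) with its mouth at the lower left, red pad (340,214), green rib (357,207), slicing plate (165,234) with its orange rib to the left (152,234), and the mat at (250,231). I'll compute coarse positions next.

```bash
cat > h.py <<'E'
from rig import robot
import cv2,numpy as np
def ray(ci,uv,z):
    R,_=cv2.Rodrigues(ci["rvec"]); c=-R.T@ci["tvec"]
    uv=np.atleast_2d(uv).astype(float)
    d=np.c_[(uv[:,0]-ci["cx"])/ci["fx"],(uv[:,1]-ci["cy"])/ci["fy"],np.ones(len(uv))]@R
    return c+d*((z-c[2])/d[:,2])[:,None]
def proj(ci,P): 
    K=np.array([[ci["fx"],0,ci["cx"]],[0,ci["fy"],ci["cy"]],[0,0,1]])
    return cv2.projectPoints(np.atleast_2d(np.array(P,float)),ci["rvec"],ci["tvec"],K,None)[0][:,0]
HS={"red":[(0,6),(174,180)],"orange":[(8,18)],"green":[(40,85)]}
def blobs(im,col,roi=None,smin=120,vmin=60,amin=15):
    h=cv2.cvtColor(im,cv2.COLOR_RGB2HSV); m=np.zeros(h.shape[:2],np.uint8)
    for a,b in HS[col]: m|=cv2.inRange(h,(a,smin,vmin),(b,255,255))
    if roi: k=np.zeros_like(m); x0,y0,x1,y1=roi; k[y0:y1,x0:x1]=1; m*=k
    cs,_=cv2.findContours(m,cv2.RETR_EXTERNAL,cv2.CHAIN_APPROX_NONE)
    return sorted([c for c in cs if cv2.contourArea(c)>amin],key=cv2.contourArea,reverse=True)
def cen(c): m=cv2.moments(c); return np.array([m["m10"],m["m01"]])/m["m00"]
def yawR(a): # tool down, tool x axis at world angle a
    c,s=np.cos(a),np.sin(a); return np.array([[c,s,0],[s,-c,0],[0,0,-1.]])
def save(im,n): cv2.imwrite(f"pics/{n}.png",im[:,:,::-1])
E
python3 - <<'E'
from h import *
im=cv2.imread("pics/top0.png")[:,:,::-1]; ci=robot.camera_info("top")
for col,z,roi in [("red",.054,(320,200,356,230)),("green",.09,(335,190,380,220)),("orange",.035,(135,220,180,250))]:
    for c in blobs(im,col,roi,amin=4)[:2]:
        print(col,cen(c),cv2.contourArea(c),ray(ci,cen(c),z)[0],cv2.minAreaRect(c))
h=cv2.cvtColor(np.ascontiguousarray(im),cv2.COLOR_RGB2HSV)
m=cv2.inRange(h,(0,0,175),(180,60,255)); m[:215]=0;m[255:]=0;m[:,:140]=0;m[:,190:]=0
cs,_=cv2.findContours(m,0,1);c=max(cs,key=cv2.contourArea);b=cv2.boxPoints(cv2.minAreaRect(c));print("slicer",ray(ci,b,.007)[:,:2])
print("mat",ray(ci,[[221,205],[268,197],[281,258],[233,267]],.004)[:,:2])
print("box",ray(ci,[[323,207],[390,177],[400,195],[335,235]],.068)[:,:2])
E
```

```text
red [339.52769386 214.59919436] 165.5 [ 0.51558078 -0.20787447  0.054     ] ((340.0000305175781, 214.0), (12.521980285644531, 16.994115829467773), 63.43495178222656)
orange [151.96568627 233.41666667] 68.0 [0.46909618 0.33980584 0.035     ] ((151.5, 233.5), (5.0, 15.0), 90.0)
slicer [[0.51163872 0.37085155]
 [0.51012847 0.24985069]
 [0.42924483 0.24853634]
 [0.4305945  0.36859   ]]
mat [[ 5.54576208e-01  1.42056372e-01]
 [ 5.77082827e-01 -2.22581201e-04]
 [ 3.93601855e-01 -3.73907755e-02]
 [ 3.68621053e-01  1.05290025e-01]]
box [[ 0.53649893 -0.15967082]
 [ 0.62073352 -0.35360754]
 [ 0.56813073 -0.37975757]
 [ 0.45624042 -0.19166301]]
```

```bash
python3 - <<'E'
from h import *
a=np.arctan2(-0.19,0.09)
for aa in (a,a+np.pi):
    q=robot.ik([.50,-.21,.30],yawR(aa)); print(aa,q)
aa=a if (q is None) else a+np.pi
robot.move_ptp([.50,-.21,.30],yawR(a))
ci=robot.camera_info("wrist"); im=robot.grab_frame("wrist"); save(im,"w1"); 
R,_=cv2.Rodrigues(ci["rvec"]); s=robot.get_state(); c=-R.T@ci["tvec"]
print("cam in tool",s["tool_rot"].T@(c-s["ee_pos"]),"\n",s["tool_rot"].T@R.T,ci["fx"],s["qpos"],s["time"])
for col,z in [("red",.054),("green",.09)]:
    for b in blobs(im,col)[:3]: print(col,cen(b),cv2.contourArea(b),ray(ci,cen(b),z)[0],cv2.minAreaRect(b))
E
```

```text
-1.1284221038181517 [ 0.43893974  0.20756038 -0.11448912  1.72368798  0.02514755  1.21176885
 -2.3811688 ]
2.0131705497716412 [ 0.80598146  0.24313406 -0.5514519   1.71177195  0.13449714  1.22451642
  0.66424169]
cam in tool [ 0.07963076 -0.00061611 -0.16033667] 
 [[ 3.25649226e-05 -9.61928114e-01 -2.73302583e-01]
 [ 9.99999846e-01 -1.20209903e-04  5.42249551e-04]
 [-5.54458765e-04 -2.73302558e-01  9.61927962e-01]] 293.98657077464316 [ 0.43969798  0.20778241 -0.11408057  1.72367937  0.02515966  1.2117507
 -2.38053607] 2.2333
red [351.57142857 214.32431299] 1589.0 [ 0.3884108  -0.21080573  0.054     ] ((351.810302734375, 212.27584838867188), (51.50261688232422, 44.54976272583008), 34.508522033691406)
red [270.72904732 178.82113304] 785.5 [ 0.5159631  -0.20803721  0.054     ] ((271.0, 177.5), (35.0, 26.0), 90.0)
red [  3.8501292  123.46511628] 129.0 [ 0.86766271 -0.12408108  0.054     ] ((5.0, 125.0), (22.0, 10.0), 90.0)
green [ 27.83373397 102.04947917] 832.0 [ 0.81714132 -0.17512065  0.09      ] ((28.0, 101.50000762939453), (37.47665786743164, 28.991378784179688), 45.0)
green [271.09616952 144.08883456] 204.5 [ 0.53535067 -0.25424173  0.09      ] ((270.5, 142.0), (32.0, 11.0), 90.0)
```

View pics/w1.png

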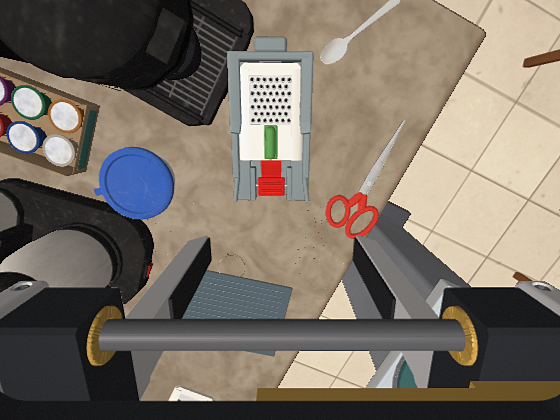

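Wrist view: box nearly upright in the picture, red pad near (271,185), rib (271,143), white plate with its rear edge at row ~160. The coffee machine's drip tray corner is near (205,125). I'll fit the box pose from these features.

```bash
cat >> h.py <<'E'
def white(im,roi,vmin=185,smax=50):
    h=cv2.cvtColor(im,cv2.COLOR_RGB2HSV); m=cv2.inRange(h,(0,0,vmin),(180,smax,255))
    k=np.zeros_like(m); x0,y0,x1,y1=roi; k[y0:y1,x0:x1]=255; m&=k
    m=cv2.morphologyEx(m,cv2.MORPH_OPEN,np.ones((3,3)))
    cs,_=cv2.findContours(m,cv2.RETR_EXTERNAL,cv2.CHAIN_APPROX_NONE)
    return max(cs,key=cv2.contourArea)
E
python3 - <<'E'
from h import *
im=cv2.imread("pics/w1.png")[:,:,::-1].copy(); ci=robot.camera_info("wrist")
c=white(im,(225,45,320,165)); b=cv2.boxPoints(cv2.minAreaRect(c)); print("plate px",b.round(1).tolist()); P=ray(ci,b,.062)[:,:2]; print(P)
r=[x for x in blobs(im,"red") if 250<cen(x)[0]<290][0][:,0]
pad=r[r[:,1]>180]; print("pad px",r.min(0),r.max(0))
for y in range(160,198,3):
    q=r[r[:,1]==y]; print(y,q[:,0].min(),q[:,0].max(),end="; ") if len(q) else 0
g=[x for x in blobs(im,"green") if 250<cen(x)[0]<290][0][:,0]; print("rib",g.min(0),g.max(0))
print("tray",ray(ci,[[205,125],[250,25],[125,85]],.02)[:,:2])
sub=cv2.resize(im[30:215,190:350],None,fx=4,fy=4,interpolation=cv2.INTER_CUBIC)[:600*2]; save(cv2.resize(sub,(600,694))[94:],"c1") 
E
```

```text
plate px [[239.0, 63.0], [301.0, 63.0], [301.0, 160.0], [239.0, 160.0]]
[[ 0.61241544 -0.32443649]
 [ 0.54312284 -0.35721574]
 [ 0.49018298 -0.25026911]
 [ 0.56570183 -0.21456521]]
pad px [258 160] [284 195]
160 261 280; 163 261 280; 166 261 280; 169 261 280; 172 261 280; 175 261 280; 178 258 284; 181 258 284; 184 258 284; 187 258 284; 190 258 284; 193 258 284; rib [265 126] [276 158]
tray [[ 0.63300529 -0.23271299]
 [ 0.62546457 -0.37740514]
 [ 0.7531633  -0.23525505]]
```

View pics/c1.png

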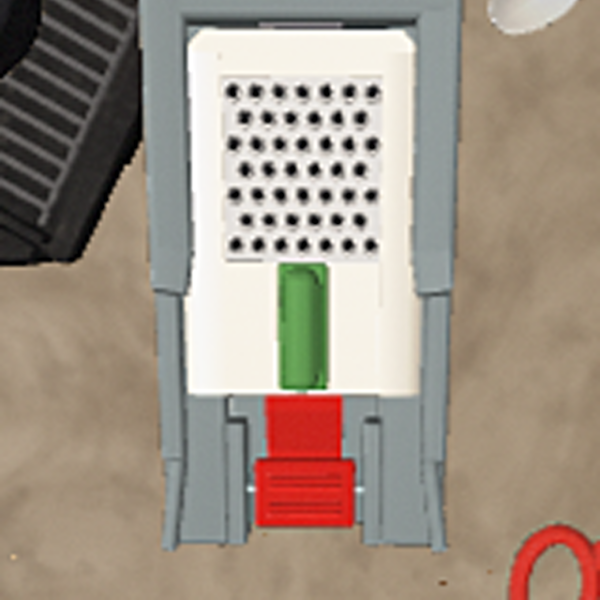

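```bash
cat > fit.py <<'E'
from h import *
from scipy.optimize import least_squares
def fit(W,B):
    W=np.array(W)[:,:2];B=np.array(B)
    f=lambda p:(W-(p[:2]+B@np.array([[np.cos(p[2]),np.sin(p[2])],[-np.sin(p[2]),np.cos(p[2])]]))).ravel()
    r=least_squares(f,[*W.mean(0),-1.13]); return r.x,(r.fun.reshape(-1,2)*1e3).round(1)
E
python3 - <<'E'
from fit import *
ci=robot.camera_info("wrist")
L=[((258,177.7),.054,(-.062,.019)),((284.7,177.7),.054,(-.062,-.019)),((258,195.3),.054,(-.088,.019)),((284.7,195.3),.054,(-.088,-.019)),
((239.7,160.3),.062,(-.037,.042)),((302,160.3),.062,(-.037,-.042)),
((231.1,133),.068,(0,.0525)),((309.7,133),.068,(0,-.0525)),((265,158.5),.09,(-.033,.006)),((277,158.5),.09,(-.033,-.006))]
p,res=fit([ray(ci,u,z)[0] for u,z,_ in L],[b for *_,b in L]); print(p,"\n",res)
E
```

```text
[ 0.54234306 -0.26629377 -1.13054209] 
 [[-0.4  0.2]
 [ 0.2  0.5]
 [ 0.4 -0.2]
 [ 0.4 -0.2]
 [ 0.1  0.3]
 [ 0.2  0.2]
 [-1.7  0.7]
 [ 1.2  1.9]
 [ 1.1 -1.1]
 [-1.6 -2.4]]
```

Pose fit residuals are ≤2.5 mm. Box origin is (0.542, -0.266), yaw -1.1305. Now pressing the catch.

```bash
cat >> h.py <<'E'
BX=np.array([.54234,-.26629]); BA=-1.13054
U=np.array([np.cos(BA),np.sin(BA)]); V=np.array([-U[1],U[0]])
def bw(x,y,z): return np.r_[BX+x*U+y*V,z]
def st():
    s=robot.get_state(); d=s["ee_pos"][:2]-BX
    return f"t{s['time']:.1f} box {np.r_[d@U,d@V,s['ee_pos'][2]].round(4)} F {s['force'].round(1)} op {s['opening']:.4f}"
E
python3 - <<'E'
from h import *
robot.gripper_to(0.0)
robot.move_linear(bw(-.075,0,.16),.25,yawR(BA))
robot.move_linear(bw(-.075,0,.078),.12); print(st())
for z in (.072,.069,.066,.0645):
    h=robot.move_linear(bw(-.075,0,z),.02,threshold=15); print(z,h,st())
    if h: break
robot.pause(.2)
robot.move_linear(bw(-.075,0,.13),.2)
robot.move_linear(bw(-.12,0,.28),.25); robot.gripper_to(.06)
im=robot.grab_frame("wrist"); ci=robot.camera_info("wrist"); save(im,"w2"); print(st())
g=[x for x in blobs(im,"green") if 240<cen(x)[0]<300]
for x in g:
    b=cv2.boundingRect(x); W=ray(ci,[[b[0]+b[2]/2,b[1]+b[3]]],.092)[0]; d=W[:2]-BX; print(b,"rib rear top box",d@U,d@V)
save(cv2.resize(im[60:330,140:430],None,fx=2,fy=2),"c2")
E
```

```text
t5.2 box [-0.0746  0.0003  0.0788] F [-0.   0.6  0.7] op 0.0009
0.072 False t5.7 box [-0.075  0.     0.072] F [0.5 0.3 0.8] op 0.0004
0.069 False t6.0 box [-0.075   0.      0.0689] F [ 0.5 -1.1  2.1] op 0.0003
0.066 True t6.2 box [-0.0748  0.0002  0.0668] F [-3.9  2.1 15.2] op 0.0001
t8.7 box [-0.12  0.    0.28] F [-0.2 -0.6  0.1] op 0.0598
(275, 92, 14, 38) rib rear top box -0.04798672406993645 0.00010570893364588688
```

View pics/c2.png

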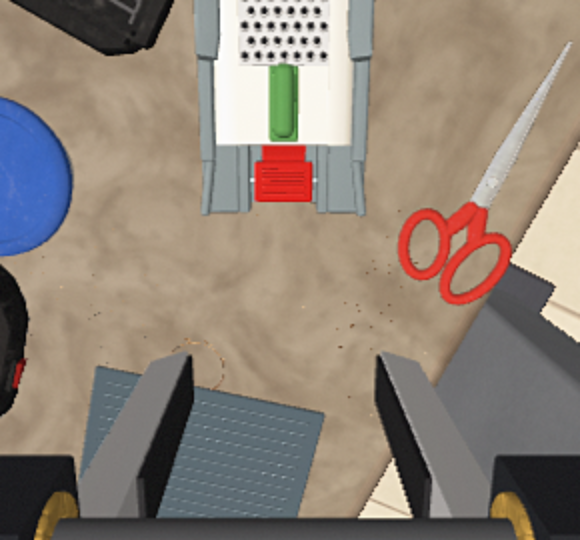

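The plate sprang out ~15 mm (rib rear at box x = -48 mm, y = 0). Next: grip it and pull it out.

```bash
python3 - <<'E'
from h import *
robot.gripper_to(.035)
robot.move_linear(bw(-.028,0,.16),.25)
robot.move_linear(bw(-.028,0,.088),.08,threshold=8); print(st())
robot.gripper_to(0.0); print(st())
for x in (-.05,-.075,-.10,-.115):
    h=robot.move_linear(bw(x,0,.088),.06,threshold=20); print(h,st())
    if h: break
else:
    h=robot.move_linear(bw(-.118,0,.16),.1,threshold=20); print(h,st())
    robot.move_linear(bw(-.14,0,.26),.2)
save(robot.grab_frame("scene"),"s3");im=robot.grab_frame("wrist"); save(im,"w3"); print(st())
E
```

```text
t11.1 box [-0.0278  0.0002  0.0884] F [ 0.1 -0.2 -0.7] op 0.0353
t11.6 box [-0.0279  0.0001  0.0881] F [ 0.3 -0.   1.1] op 0.0118
False t12.1 box [-0.0504  0.0001  0.0881] F [-0.4  0.2  2. ] op 0.0118
False t12.7 box [-0.0753  0.0001  0.0881] F [-0.2  2.3  1.4] op 0.0120
False t13.2 box [-1.003e-01  1.000e-04  8.800e-02] F [0.1 0.5 1. ] op 0.0118
False t13.6 box [-1.155e-01  1.000e-04  8.810e-02] F [-0.3  0.8  1.6] op 0.0118
False t14.5 box [-0.1182 -0.0003  0.1595] F [-0.   0.1 -1.2] op 0.0120
t15.2 box [-0.1401 -0.0006  0.2584] F [ 0.3  0.3 -1.2] op 0.0119
```

View pics/w3.png

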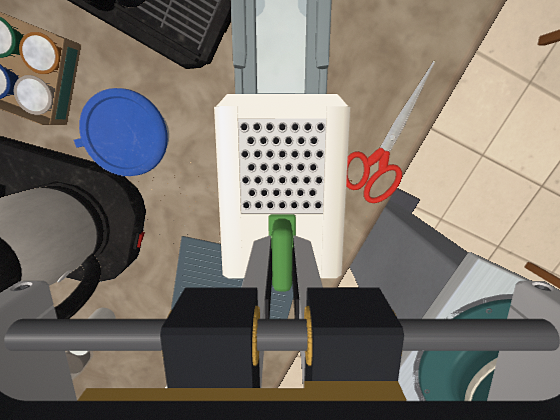

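Plate firmly held, clear of the box. Lay it on the mat.

```bash
python3 - <<'E'
from h import *
y=.198-np.pi/2; M=np.array([.4735,.0524]); T=M-.036*np.array([np.cos(y),np.sin(y)])
robot.move_linear(np.r_[T,.14],.25,yawR(y)); print(st())
robot.move_linear(np.r_[T,.045],.1)
f0=robot.get_state()["force"][2]
h=robot.move_linear(np.r_[T,.0325],.015,threshold=5); print(h,st(),robot.get_state()["ee_pos"])
save(robot.grab_frame("scene"),"s4")
E
python3 - <<'E'
import cv2
a=cv2.imread("pics/s4.png");cv2.imwrite("pics/c4.png",cv2.resize(a[180:340,100:340],None,fx=3,fy=3))
E
```

```text
t20.1 box [-0.3525  0.0822  0.14  ] F [ 0.1 -0.  -1.1] op 0.0119
True t21.8 box [-0.3528  0.0822  0.0356] F [0.4 1.3 3. ] op 0.0117 [0.46633436 0.0879197  0.03560047]
```

View pics/c4.png

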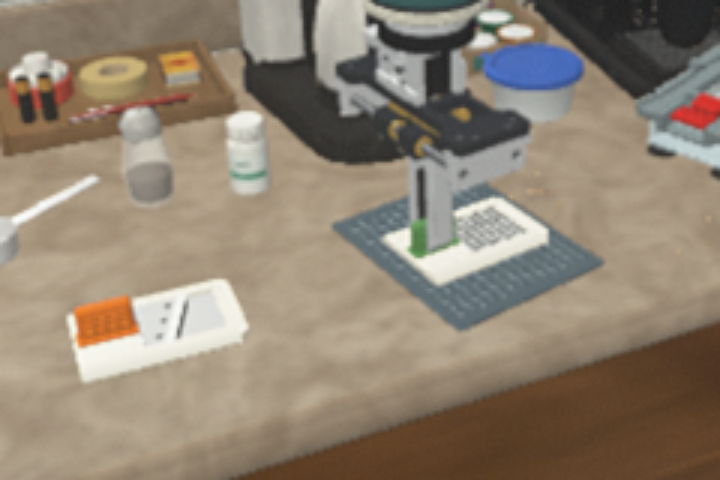

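```bash
python3 - <<'E'
from h import *
s=robot.get_state(); T=s["ee_pos"]
h=robot.move_linear([T[0],T[1],.0343],.015,threshold=8); print(h,st())
robot.gripper_to(.035); robot.move_linear([T[0],T[1],.12],.15)
print(st())
robot.move_linear([.47,.42,.28],.3,yawR(-1.583))
im=robot.grab_frame("wrist"); ci=robot.camera_info("wrist"); save(im,"w5")
print(proj(ci,[[.47,.31,.007],[.47,.346,.035]]),st())
for o in blobs(im,"orange")[:3]: print(cv2.minAreaRect(o),cv2.boundingRect(o))
E
```

```text
False t22.1 box [-0.353   0.0822  0.0343] F [0.2 2.  2. ] op 0.0121
t23.4 box [-0.3531  0.082   0.1195] F [-0.9 -0.2 -0.6] op 0.0349Traceback (most recent call last):
  File "<stdin>", line 6, in <module>
rig.PlanningError: the arm cannot follow that straight line within its joint ranges
```

```bash
python3 - <<'E'
from h import *
print(robot.get_state()["qpos"].round(2))
for p in ([.47,.42,.28],[.469,.346,.15],[.469,.346,.03]):
  for y in (-1.583,1.558):
    q=robot.ik(p,yawR(y)); print(p,y,None if q is None else q.round(2))
for p in (bw(-.14,0,.2),bw(-.013,0,.085)):
  q=robot.ik(p,yawR(BA+np.pi)); print(None if q is None else q.round(2))
E
```

```text
[-1.    0.42  0.91  2.1  -0.45  0.83 -2.76]
[0.47, 0.42, 0.28] -1.583 [-0.06  0.6  -1.08  1.51  0.54  1.36  1.95]
[0.47, 0.42, 0.28] 1.558 [-1.03  0.4   0.34  1.54 -0.14  1.22 -0.68]
[0.469, 0.346, 0.15] -1.583 [ 0.09  0.68 -1.09  1.77  0.67  1.12  1.91]
[0.469, 0.346, 0.15] 1.558 [-0.83  0.43  0.18  1.8  -0.09  0.93 -0.62]
[0.469, 0.346, 0.03] -1.583 [ 0.08  0.92 -1.09  1.83  0.96  1.04  1.72]
[0.469, 0.346, 0.03] 1.558 [-0.74  0.59  0.06  1.85 -0.06  0.7  -0.66]
[ 1.1   0.41 -1.08  1.91  0.42  1.06  0.29]
[ 1.15  0.82 -1.09  1.78  0.82  1.08  0.2 ]
```

```bash
python3 - <<'E'
from h import *
p=robot.get_state()["ee_pos"]
try: robot.move_linear([.42,p[1],.25],.25)
except robot.PlanningError as e: print(e); robot.move_linear([p[0],p[1],.25],.25)
robot.move_ptp([.46,.23,.28],yawR(1.558))
im=robot.grab_frame("wrist"); ci=robot.camera_info("wrist"); save(im,"w5")
print(proj(ci,[[.47,.31,.007],[.47,.346,.035]]),st(),robot.get_state()["qpos"].round(2))
for o in blobs(im,"orange")[:3]: print(cv2.minAreaRect(o),cv2.boundingRect(o))
E
```

```text
the arm cannot follow that straight line within its joint rangesTraceback (most recent call last):
  File "<stdin>", line 3, in <module>
rig.PlanningError: the arm cannot follow that straight line within its joint ranges

During handling of the above exception, another exception occurred:

Traceback (most recent call last):
rig.PlanningError: the arm cannot follow that straight line within its joint ranges
```

```bash
python3 - <<'E'
from h import *
p=robot.get_state()["ee_pos"]
for y in (-1.2,-1.0,-.7,-.3):
    try: robot.move_linear([p[0]-.02,p[1],.22],.25,yawR(y)); print("ok",y); break
    except robot.PlanningError as e: print(y,e)
robot.move_ptp([.46,.23,.28],yawR(1.558))
im=robot.grab_frame("wrist"); ci=robot.camera_info("wrist"); save(im,"w5")
print(proj(ci,[[.47,.31,.007],[.47,.346,.035]]),st(),robot.get_state()["qpos"].round(2))
for o in blobs(im,"orange")[:3]: print(cv2.minAreaRect(o),cv2.boundingRect(o))
E
```

```text
ok -1.2
[[287.79121439 122.49785446]
 [287.98570651  93.51522776]] t26.2 box [-0.4839  0.137   0.2798] F [-0.3  0.6 -0.1] op 0.0351 [-1.07  0.19  0.63  1.84 -0.12  1.16 -0.42]
((530.0, 138.5), (163.0, 58.0), 90.0) (501, 57, 59, 164)
((288.0, 95.0), (34.0, 12.0), 90.0) (282, 78, 13, 35)
((475.117919921875, 386.61578369140625), (17.475872039794922, 22.80274200439453), 52.594642639160156) (470, 378, 20, 23)
```

View pics/w5.png

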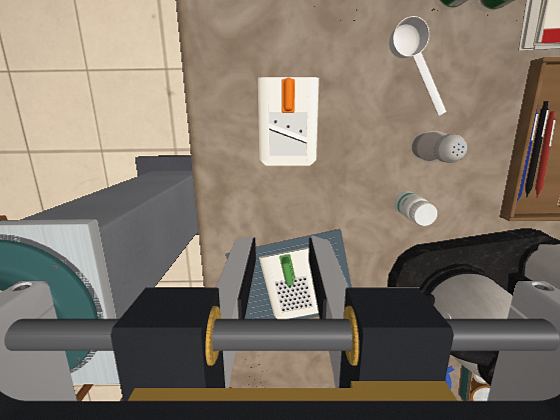

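Slicing plate at cols 259–318, rows 77–165, rib at (288,95). The grating plate lies flat on the mat.

```bash
python3 - <<'E'
from h import *
im=cv2.imread("pics/w5.png")[:,:,::-1].copy(); ci=robot.camera_info("wrist")
c=white(im,(245,65,335,180),vmin=170); r=cv2.minAreaRect(c); print(r,cv2.boundingRect(c))
x,y,w,h=cv2.boundingRect(c); m=c[:,0]
# side edges: fit lines
mid=m[(m[:,1]>y+10)&(m[:,1]<y+h-15)]
P=[]
for s in (-1,1):
    e=mid[(mid[:,0]-x-w/2)*s>w/3]; e=e+[0.5+.5*s,0]
    W=ray(ci,e,.005)[:,:2]; l=cv2.fitLine(W.astype(np.float32),2,0,.01,.01).ravel(); a=np.arctan2(l[1],l[0]); P.append(W.mean(0)); print("edge",W.mean(0),np.degrees(a))
print("width",np.linalg.norm(P[0]-P[1]))
print("ends",ray(ci,[[x+w/2,y],[x+w/2,y+h]],.007))
print("rib top far,mid",ray(ci,[[288.5,78],[288.5,95]],.035))
g=[q for q in blobs(im,"green") if 200<cen(q)[0]<340][0]; print("green",ray(ci,cen(g),.03))
E
```

```text
((288.0, 121.0), (88.0, 60.0), 90.0) (258, 77, 61, 89)
edge [0.4288771  0.31493803] 89.02404
edge [0.5124888  0.31377146] 89.28524
width 0.0836198458952515
ends [[0.47145574 0.36949693 0.007     ]
 [0.47053553 0.24832985 0.007     ]]
rib top far,mid [[0.4708045  0.3645049  0.035     ]
 [0.47065024 0.34419244 0.035     ]]
green [[0.46735779 0.09222048 0.03      ]]
```

```bash
python3 - <<'E'
from h import *
T=np.array([.4713,.3449]); R=yawR(1.556)
robot.move_linear(np.r_[T,.10],.25,R)
h=robot.move_linear(np.r_[T,.029],.08,threshold=8); print(h,st())
robot.gripper_to(0); print(st(),robot.get_state()["ee_pos"])
robot.move_linear(np.r_[T,.20],.2); 
try: robot.move_linear(bw(-.20,0,.20),.25,yawR(BA+np.pi))
except robot.PlanningError as e: print(e); robot.move_ptp(bw(-.20,0,.20),yawR(BA+np.pi))
robot.move_linear(bw(-.20,0,.0845),.12); print(st(),robot.get_state()["qpos"].round(2))
im=robot.grab_frame("wrist"); save(im,"w6"); save(robot.grab_frame("scene"),"s6")
E
python3 - <<'E'
import cv2,numpy as np
a=cv2.imread("pics/s6.png")[170:300,180:420];b=cv2.imread("pics/w6.png")
cv2.imwrite("pics/c6.png",np.vstack([cv2.resize(a,(560,303)),cv2.resize(b[50:350],(560,297))]))
E
```

```text
False t28.2 box [-0.5832  0.1965  0.0294] F [-0.2 -0.3  0.9] op 0.0354
t28.7 box [-0.5833  0.1962  0.0292] F [-2.3 -0.1  4.7] op 0.0118 [0.47126041 0.34504615 0.02921822]
t32.7 box [-0.1998  0.0003  0.085 ] F [-0.8 -0.5 -1.5] op 0.0118 [-0.42  0.4   0.63  2.13 -0.36  0.71  0.9 ]
```

View pics/c6.png

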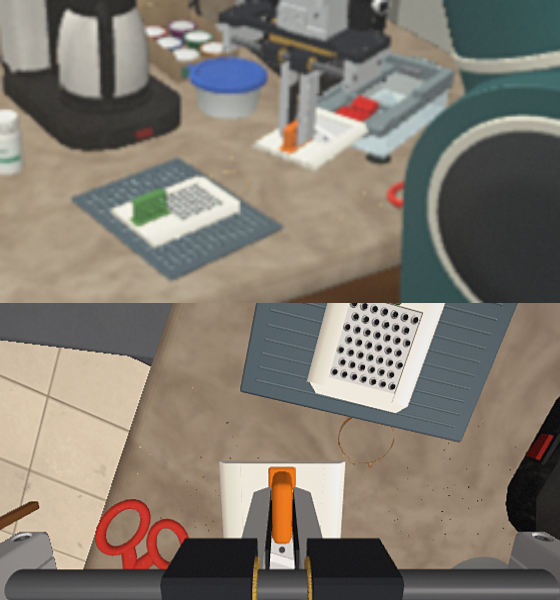

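Plate held square in front of the mouth; insert with force watch.

```bash
python3 - <<'E'
from h import *
for x in (-.15,-.11,-.08,-.06,-.04,-.028,-.02,-.0145,-.0115):
    h=robot.move_linear(bw(x,0,.0845),.06 if x<-.03 else .04,threshold=18); print(x,h,st())
    if h: break
E
```

```text
-0.15 False t33.8 box [-0.1503  0.      0.0844] F [ 0.1  1.  -0.5] op 0.0119
-0.11 False t34.6 box [-1.099e-01 -1.000e-04  8.450e-02] F [ 0.2 -0.4  1.1] op 0.0117
-0.08 False t35.2 box [-0.0798 -0.0001  0.0845] F [ 0.2 -0.9  1.3] op 0.0118
-0.06 False t35.7 box [-0.0595 -0.0002  0.0844] F [ 0.3 -0.5  1.9] op 0.0117
-0.04 False t36.2 box [-0.0395 -0.0002  0.0845] F [ 1.4 -0.5  1.5] op 0.0119
-0.028 False t36.7 box [-0.0277 -0.0001  0.0845] F [-0.2 -0.8  0.9] op 0.0119
-0.02 False t37.0 box [-0.0201  0.      0.0844] F [-0.5  1.3  0.7] op 0.0119
-0.0145 False t37.3 box [-0.0147  0.0001  0.0844] F [-0.2  3.7  0.7] op 0.0118
-0.0115 False t37.5 box [-0.0118 -0.      0.0843] F [-1.   3.2 -0.3] op 0.0118
```

```bash
python3 - <<'E'
from h import *
h=robot.move_linear(bw(-.0085,0,.0843),.02,threshold=12); print(h,st())
h=robot.move_linear(bw(-.0145,0,.0843),.02,threshold=10); print("back",h,st())
robot.gripper_to(.03); robot.move_linear(bw(-.0145,0,.17),.15)
robot.move_linear(bw(-.10,0,.25),.25)
robot.move_linear(bw(-.12,0,.30),.2,yawR(BA+np.pi)); print(st())
save(robot.grab_frame("top"),"t7"); save(robot.grab_frame("scene"),"s7")
E
python3 - <<'E'
import cv2,numpy as np
a=cv2.imread("pics/s7.png")[170:270,260:420];b=cv2.imread("pics/t7.png")[150:250,300:460]
cv2.imwrite("pics/c7.png",np.vstack([cv2.resize(a,(480,300)),cv2.resize(b,(480,300))]))
E
```

```text
True t37.8 box [-0.0102  0.0002  0.0842] F [-2.5  3.2  9.1] op 0.0119
back True t38.0 box [-0.0124 -0.0001  0.0844] F [ 1.8 -3.3  1.3] op 0.0118
t40.2 box [-1.195e-01 -2.000e-04  2.994e-01] F [-0.3 -0.2  0.3] op 0.0304
```

View pics/c7.png

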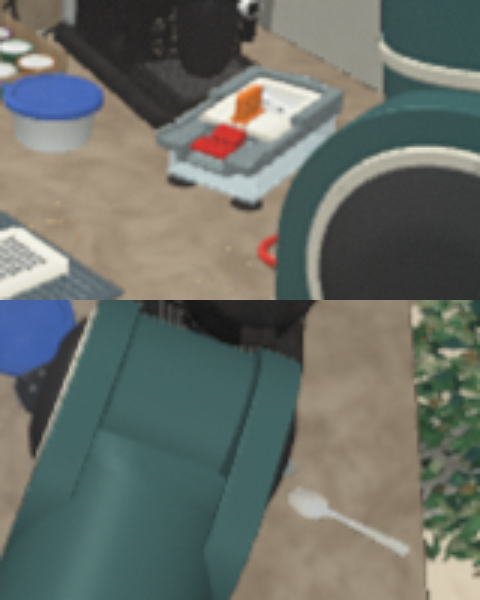

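```bash
python3 - <<'E'
from h import *
robot.move_ptp([.46,-.15,.32],yawR(BA+np.pi/2+.3)) 
robot.move_ptp([.50,-.21,.30],yawR(BA))
im=robot.grab_frame("wrist"); ci=robot.camera_info("wrist"); save(im,"w8"); print(st())
o=[x for x in blobs(im,"orange") if 240<cen(x)[0]<300][0][:,0]; W=ray(ci,[[271,o[:,1].max()+.5]],.09)[0,:2]-BX; print("rib rear box x (home -33)",W@U,W@V)
c=white(im,(225,45,320,165)); y=c[:,0,1].max()+.5; W=ray(ci,[[271,y]],.062)[0,:2]-BX; print("plate rear (home -37)",W@U)
for r in blobs(im,"red"):
    if 250<cen(r)[0]<290: print("red",cv2.boundingRect(r))
save(np.vstack([cv2.resize(im[40:215,170:370],(560,490))]),"c8")
E
```

```text
t43.1 box [-0.0691 -0.0143  0.3   ] F [-0.6 -0.2  0.1] op 0.0301
rib rear box x (home -33) -0.03214381371803119 -0.00036466707455253114
plate rear (home -37) -0.03671323292791121
red (258, 160, 27, 35)
```

View pics/c8.png

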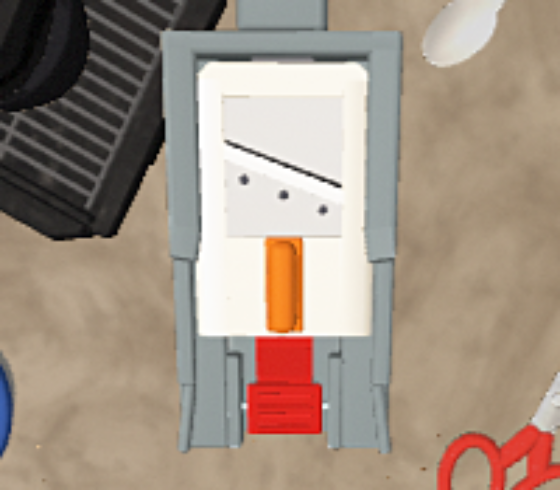

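The slicing plate sits at home (rear edge -36.7 mm against -37), and the red catch looks the same as before, up behind the plate (same pixel box). Handing in.

```bash
python3 -c "
from rig import robot
print(robot.sign_off())"
```

```text
the job is handed in; nothing more can be done
None
```

The grater box is changed over to slicing, and I handed the job in at about 43 s of the 72 s allowed. `sign_off()` gives no verdict, so the result below rests on my own checks.

- **Grating plate:** I pressed the red catch and the plate sprang out about 15 mm. I pulled it out by the green grip and lowered it onto the mat until it touched before letting go. Later pictures show it lying flat on the mat, grip up.
- **Slicing plate:** I slid it in by the orange grip until it met the end stop. When I pulled back gently, something resisted after about 2 mm, which fits the catch holding the plate.
- **Final wrist picture:** The plate's rear edge measured at box x = -36.7 mm (home is -37) and the grip's rear end at -32 mm (home is -33). The red catch looked the same as before the first press, so I took it to be up.
- **Limits of the checks:** Other objects looked undisturbed where I could see them, but I did not measure them before and after. The last overhead picture was blocked by the arm. Two straight-line moves after placing the grating plate were refused for joint range, so I turned the gripper half a turn for the slicing plate. Nothing moved on the refused calls.

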